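# Set up the block punch and punch the notepad

## Robot

A 6-joint arm with a two-finger parallel gripper is mounted at the origin on the work surface. World frame = base frame: x ahead of the robot, y to its left, z up, the work surface at z = 0. Lengths are in mm, angles in rad, forces in N, time in s.
With the tool pointing down it reaches from about 325 to 900 mm from the base axis. Payload 6.1 kg.
Tool frame: the origin (TCP) lies midway between the tips of the shut fingers; the grasp point (between the pads) lies 19 mm behind it (env.grasp_offset is the z of the grasp point in the tool frame, in mm); z points along the fingers, y is the direction in which the jaws open and shut (so a half turn about z gives the same grasp; the last joint's range is limited). The gripper opens to 87 mm and grips with 3 to 60 N. Pads are 19 mm wide; open, the fingers measure 117 mm over their backs; the gripper's body (75 mm by 190 mm) begins 51 mm behind the grasp point.
Start: joints at [-0.126, 0.22, 1.526, -0, 1.395, -0.126], TCP at [624.992, -0.003, 188.738] pointing down, gripper open.
Joint ranges: [-2.98, 2.98], [-0.91, 2.08], [0.09, 2.57], [-1.24, 4.39], [0.2, 2.65], [-2.68, 2.68]. Speed limits (rad/s): [2.57, 2.57, 3.01, 3.14, 3.14, 3.14].

## Interface

Orientations are given as a rotation vector (axis times angle).
In Python, from cell import env gives the robot as it stands. Calls block until the motion is done:
- env.move_to(position, orientation): joint-space move of the TCP to a pose.
- env.servo_line(position, rotation=None, feed=150): straight line of the TCP; rotation=None keeps the orientation; feed is the mean speed in mm/s.
- env.move_j(angles): joint-space move.
- env.grip(opening, effort=None): opening from 0.0 (shut) to 1.0 (fully open); effort is the grip in N (None keeps the last); returns when the fingers have stopped.
- env.sleep(seconds).
- env.ik(position, orientation): joint angles nearest the present ones, or None.
- env.capture(name): name is "scene" or "side" or "wrist"; returns the picture (384x512x3 uint8, blue, green, red); there is no depth.
- env.calibration(name): a dict with "intrinsics" (3x3 intrinsics, pixels), "rvec" (rotation vector, rad) and "tvec" (3), from world to camera coordinates, as OpenCV has them. Camera axes: x right, y down, z forward; pixel columns grow to the right and rows downward; lengths in mm; the calibration is good to about 2 mm. A picture is of the moment at which its call begins: read the wrist's pose just before it. calibration takes no time and is no camera call; for the wrist camera it gives the pose at the moment of the call.
A pose or a line that the arm cannot do raises env.Unreachable and nothing moves.
- env.close_job(): hands the job in, once; it reports no verdict.
Trained networks look in the newest picture that a camera, given by its name, has taken for a name from the list of things; names that differ only in an ending like _2 or _b are one class to them, and where a whole thing is asked for, a point or a joint stands for the part that bears it (a point fixed in the world has none). Each returns a list of dicts, best first, with "conf" (0 to 1); they miss things now and then, are a little off and sometimes report something else, mostly with a low value. They report only what shows in the picture. A call takes as long as a camera call.
- env.search_frame(label, camera): "location" ([column, row] in pixels, amid what is visible of it).
Readings, each from a call of its own:
- env.read_time(): time.
- env.read_joint_pos(): joint angles.
- env.read_qd(): joint speeds.
- env.read_joint_efforts(): joint torques, N m.
- env.read_tcp_pos(): TCP position.
- env.read_tool_rot(): TCP orientation.
- env.read_contact_force(): force on the tool from outside, world axes, zero at the start.
- env.read_torque(): the same for the moment, N m.
- env.read_gripper_width(): opening from 0.0 (shut) to 1.0 (fully open).
Only numpy, scipy, OpenCV 4.12 (cv2) and the standard library are available. Lean on these libraries where they do the work, as an engineer would, in place of code of your own. Each camera call takes 0.05 s, during which the arm holds its last target. There are 200 camera calls.

## Task

Clear whatever lies on and around the block punch (eraser, staple box, stapler, memo block, whichever are there) into the long white desk tray, then pull the punch's red guide rod out to its middle click. Lay the blue-covered notepad flat on the bed, slid fully home into the throat with its left side up against the red guide, press the lever all the way down and let it come back up, and put the punched pad flat in the green tray. Leave the rod at its middle click and everything else on the desk where it is.

Things in the scene. Friction and masses are not known exactly. Their poses are not given: they have to be found in the camera images.
- punch: Grey and blue block punch, fixed. Origin on the desk under its base; x from bed (front) to head (back), y to its left. Base x -105..100, y -95..95, top (the bed) at z 30 mm. Blue head x 20..100, y -95..75, top z 117, overhangs the bed: throat below it z 30..72, back wall at x 38 mm. Rod bracket x -20..10, y 85..97, up to z 78. Things in the way lie on the bed and on the desk left and front left
- guide_rod (a joint): Guide rod, slides out to the punch's left (+y). 0 = fully in (as at the start), 0.040 = middle click, 0.080 = fully out (m). A detent draws it into each click from within 15 mm; about 8 N to leave one. 8 mm rod at punch x -5, z 56 mm; on the bed it carries the red guide, a block at punch x -20..10, z 32..62, 8 mm thick, its right face at punch y = -5 mm + joint value
- rod_knob (a point): Centre of the guide rod's red round knob, outside the punch on its left: 28 mm diameter, 30 mm long along the rod, 56 mm above the desk; moves with the rod. Free 28 mm between knob and bracket when the rod is in. Axes parallel to the punch's
- lever (a joint): Punch lever on the punch's right, hinged at punch x 60, y -139, z 100 mm about a level axis; the arm points to the front and, at 0 (rest), 40 degrees up. 0.70 rad = fully down (arm level), counted as down from 0.60. A spring brings it back up by itself; about 10 N on the grip holds it down
- lever_grip (a point): Centre of the lever's black grip, a bar 110 mm long (along the arm) x 36 wide x 24 mm thick, 150 mm from the hinge; moves with the lever. At rest at punch x -55, y -139, z 196 mm; fully down x -90, z 100 mm. Can be pushed straight down from above with shut fingers at about punch x -80
- pad_home (a point): Fixed point of the punch where the pad's centre is when it lies on the bed fully home against the throat's back wall, with its left side touching the guide in the middle click: punch (-27, 5, 44) mm. Axes are the punch's
- pad_mid (a point): Centre of the notepad, a stiff glued block 130 (its x) x 60 (its y) x 28 mm (its z), 180 g, blue cover up, on the desk right of the punch at the start. In the punch its long side lies along the punch's x; either end may go in
- desk_tray: Long white open tray for the cleared things, fixed, outside 310 (x) x 170 (y) x 40 mm high, walls and floor 5 mm. Origin at the centre of its underside
- out_tray: Green open tray for the punched pad, fixed, outside 190 (x) x 140 (y) x 30 mm high, walls and floor 5 mm. Origin at the centre of its underside
- eraser_mid (a point): Centre of the purple whiteboard eraser, 90 (its x) x 45 (its y) x 32 mm; if present, on the punch's bed at the start with its long side across the bed
- staple_box_mid (a point): Centre of the red and brown box of staples, 70 (its x) x 45 (its y) x 34 mm; if present, on the punch's bed at the start with its long side across the bed
- stapler_mid (a point): Centre of the pink and black stapler, 120 (its x) x 36 (its y) x 42 mm; if present, on the desk at the punch's left or front left
- memo_mid (a point): Centre of the memo block, yellow with green and pink layers, 60 x 60 x 40 mm; if present, on the desk at the punch's left or front left
- bottle: Clear drinking bottle with a pink cap, 200 mm tall, 66 mm diameter, origin under its middle; leave alone
- tissue: Green pack of tissues 100 x 170 x 55 mm, origin under its middle; leave alone
- pen_mug: White mug, 90 mm tall, 76 mm diameter, origin under its middle; leave alone
- phone: Dark phone lying flat, 150 x 72 x 9 mm, origin under its middle; leave alone
- calculator: Grey desk calculator 140 x 85 x 18 mm, origin under its middle; leave alone

How it is judged:
By the outcome, as a careful person would: the job done as asked, in the order asked, and still so for the second after the job is handed in, with the robot touching nothing.
Of eraser, staple_box, stapler, memo only 2 to 3 are there at a start; the rules pass over those that are not, and their reading is None.
At some moment in a run one of pad, stapler, memo may be knocked a few centimetres aside while the robot is not near it.
It also fails if it takes over 210 s, if anything falls off the work surface, if the arm or the gripper's body presses on something with over 40 N, if the wrist force passes 120 N, or if a joint passes its speed limit or range.

## Working session

There is one attempt and no reset: what is moved stays moved. The work goes in short steps, each a Python script; the robot and the scene stay as the last script left them, time stands still between calls to the robot, and variables do not carry over. Pictures are saved under pics/ and viewed, about 12 in all and at most 16, crops included, and the job is handed in when it is done.

```bash
ls; mkdir -p pics; python3 - <<'E'
from cell import env
import cv2,numpy as np
for c in ["scene","side"]:
    im=env.capture(c); cv2.imwrite(f"pics/{c}0.png",im)
    cal=env.calibration(c); R=cv2.Rodrigues(np.array(cal["rvec"]))[0]
    print(c,(-R.T@np.array(cal["tvec"])).round(),R[2].round(2))
    for n in ["punch","rod_knob","lever_grip","pad_mid","desk_tray","out_tray","eraser_mid","staple_box_mid","stapler_mid","memo_mid","bottle","tissue","pen_mug","phone","calculator"]:
        print(n,[(np.round(d["location"]).tolist(),round(d["conf"],2)) for d in env.search_frame(n,c)[:3]])
print(env.read_time())
a,b=[cv2.imread(f"pics/{c}0.png") for c in("scene","side")]
E
```

```text
pics
scene [1291.  492. 1634.] [-0.4  -0.32 -0.86]
punch [([255.0, 215.0], 0.72)]
rod_knob [([291.0, 225.0], 0.66)]
lever_grip [([235.0, 164.0], 0.79), ([374.0, 261.0], 0.62), ([253.0, 215.0], 0.54)]
pad_mid [([295.0, 226.0], 0.63), ([246.0, 147.0], 0.56)]
desk_tray [([374.0, 263.0], 0.92)]
out_tray [([235.0, 168.0], 0.69), ([207.0, 172.0], 0.65)]
eraser_mid [([312.0, 242.0], 0.24)]
staple_box_mid [([265.0, 193.0], 0.41), ([236.0, 167.0], 0.34)]
stapler_mid [([309.0, 205.0], 0.59), ([236.0, 165.0], 0.3)]
memo_mid [([312.0, 244.0], 0.79)]
bottle [([308.0, 282.0], 0.88), ([264.0, 189.0], 0.51)]
tissue [([237.0, 252.0], 0.91)]
pen_mug [([199.0, 209.0], 0.62)]
phone [([300.0, 160.0], 0.73), ([202.0, 209.0], 0.69), ([238.0, 164.0], 0.2)]
calculator [([221.0, 129.0], 0.74)]
side [-150. 1219.  960.] [ 0.43 -0.76 -0.49]
punch [([240.0, 212.0], 0.9)]
rod_knob [([202.0, 295.0], 0.74), ([275.0, 165.0], 0.52)]
lever_grip [([275.0, 167.0], 0.77)]
pad_mid [([332.0, 208.0], 0.74), ([275.0, 164.0], 0.58)]
desk_tray [([203.0, 293.0], 0.81), ([344.0, 194.0], 0.4)]
out_tray [([288.0, 188.0], 0.85)]
eraser_mid []
staple_box_mid [([268.0, 209.0], 0.73)]
stapler_mid [([265.0, 244.0], 0.83)]
memo_mid [([218.0, 247.0], 0.62)]
bottle [([165.0, 229.0], 0.77)]
tissue [([202.0, 206.0], 0.66)]
pen_mug [([235.0, 175.0], 0.54)]
phone [([313.0, 238.0], 0.73)]
calculator [([343.0, 192.0], 0.88)]
1.6
```

View pics/scene0.png

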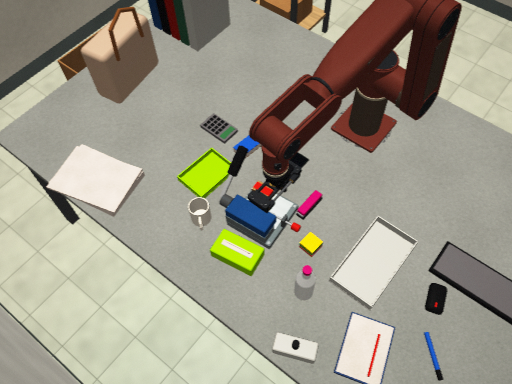

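View pics/side0.png

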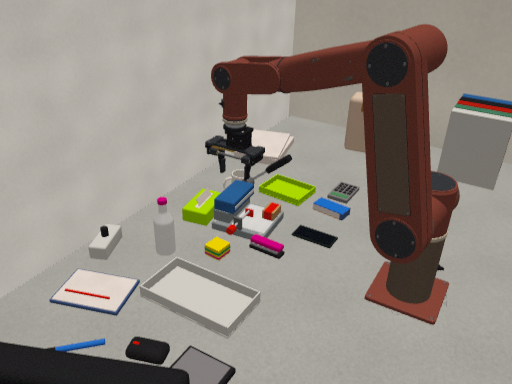

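The scene shows the blue punch head at (253,215), stapler at (310,204), memo at (311,244), knob at (296,227), pad at (246,146), out tray at (207,172) and desk tray at (374,262). The staple box is on the bed at about (265,193). The eraser is absent.

```bash
cat > h.py <<'E'
from cell import env
import cv2,numpy as np
from scipy.spatial.transform import Rotation as Ro
def cal(c):
    k=env.calibration(c); return np.array(k["intrinsics"],float),cv2.Rodrigues(np.array(k["rvec"],float))[0],np.array(k["tvec"],float)
def world(px,z,c,k=None):
    K,R,t=k or cal(c); d=R.T@np.linalg.inv(K)@np.array([px[0],px[1],1.]); o=-R.T@t
    return o+d*(z-o[2])/d[2]
def proj(p,c,k=None):
    K,R,t=k or cal(c); q=K@(R@np.array(p,float)+t); return q[:2]/q[2]
def down(yaw):  # tool z down; jaw (tool y) axis along world angle yaw
    y=np.array([np.cos(yaw),np.sin(yaw),0]); z=np.array([0,0,-1.]); x=np.cross(y,z)
    return Ro.from_matrix(np.c_[x,y,z]).as_rotvec()
def find(n,c,mn=0.3):
    return [(d["location"],round(d["conf"],2)) for d in env.search_frame(n,c) if d["conf"]>mn]
E
python3 - <<'E'
from h import *
for n,px,z in [("punchhead",(253,205),117),("knob",(296,227),56),("pad",(246,146),28),("out",(207,172),15),("memo",(311,243),40),("stapler",(310,204),42),("box",(265,193),64),("tray",(374,262),20),("grip",(238,162),196),("bottlecap",(307,270),200),("tissue",(237,250),55),("mug",(199,205),90),("calc",(218,127),18)]:
    print(n,world(px,z,"scene").round())
print("side",world((202,295),20,"side").round(),world((218,243),40,"side").round(),world((313,237),9,"side").round(),world((332,208),28,"side").round(),world((343,192),18,"side").round())
K,R,t=cal("wrist");print(-R.T@t,R[2],K, env.read_tool_rot())
for h in (300,350,400,450):
    for x in (520,600):print(h,x,env.ik([x,0,h],down(np.pi/2)))
E
```

```text
punchhead [641. -83. 117.]
knob [591.  73.  56.]
pad [ 406. -312.   28.]
out [ 592. -360.   15.]
memo [603. 149.  40.]
stapler [475.  54.  42.]
box [ 551. -100.   64.]
tray [518. 363.  20.]
grip [ 570. -206.  196.]
bottlecap [755. 227. 200.]
tissue [791. -37.  55.]
mug [ 750. -248.   90.]
calc [ 395. -473.   18.]
side [505. 361.  20.] [597. 143.  40.] [ 362. -104.    9.] [ 371. -297.   28.] [ 388. -458.   18.]
[624.42974451  85.02733579 383.69412251] [ 3.74167103e-04 -3.05799024e-01 -9.52096012e-01] [[294.7188369    0.         253.67575278]
 [  0.         294.7188369  193.16958407]
 [  0.           0.           1.        ]] [2.22137046e+00 2.22140359e+00 2.36557592e-05]
300 520 [-0.15173543 -0.08354821  1.64048126  0.          1.58465961 -1.72253175]
300 600 [-0.13137761  0.11287371  1.44190133  0.          1.58681761 -1.70217393]
350 520 [-0.15173543 -0.0879402   1.55362557  0.          1.67590729 -1.72253175]
350 600 [-0.13137761  0.10872563  1.35543313  0.          1.6774339  -1.70217393]
400 520 [-0.15173543 -0.08125464  1.45631853  0.          1.76652877 -1.72253175]
400 600 [-0.13137761  0.11575611  1.2567564   0.          1.76908014 -1.70217393]
450 520 [-0.15173543 -0.06355725  1.34770733  0.          1.85744257 -1.72253175]
450 600 [-0.13137761  0.13458815  1.14420676  0.          1.86279774 -1.70217393]
```

```bash
python3 - <<'E'
from h import *
import json,pickle
env.move_to([500,0,400],down(np.pi/2))
Z=dict(punch=60,rod_knob=56,lever_grip=196,pad_mid=28,desk_tray=20,out_tray=15,staple_box_mid=64,stapler_mid=42,memo_mid=40,phone=9,calculator=18)
out={}
for i,(p,yaw) in enumerate([([500,0,400],np.pi/2),([480,-200,400],np.pi/2),([460,230,350],np.pi/2)]):
    env.move_to(p,down(yaw)); env.sleep(.3)
    k=cal("wrist"); im=env.capture("wrist"); cv2.imwrite(f"pics/w{i}.png",im); out[i]=k
    print(i)
    for n,z in Z.items():
        for l,c in find(n,"wrist",.4)[:2]: print(n,c,np.round(l).tolist(),world(l,z,"wrist",k)[:2].round(1))
pickle.dump(out,open("k.pkl","wb"))
ims=[cv2.imread(f"pics/w{i}.png") for i in (1,2)]
print(env.read_time())
E
```

```text
0
punch 0.89 [219.0, 207.0] [614.  -67.2]
rod_knob 0.74 [190.0, 63.0] [ 357.8 -105.9]
rod_knob 0.67 [274.0, 197.0] [595.9  39. ]
lever_grip 0.63 [107.0, 209.0] [ 567.7 -211.8]
pad_mid 0.89 [80.0, 76.0] [ 377.3 -310.3]
desk_tray 0.95 [443.0, 142.0] [494.6 367.3]
out_tray 0.74 [71.0, 178.0] [ 568.3 -369.8]
out_tray 0.42 [275.0, 198.0] [612.7  45.6]
staple_box_mid 0.63 [189.0, 166.0] [ 532.1 -117.5]
memo_mid 0.94 [325.0, 191.0] [588.4 140.7]
phone 0.91 [194.0, 65.0] [ 357.2 -109.7]
calculator 0.94 [21.0, 84.0] [ 389.4 -427.5]
calculator 0.42 [274.0, 198.0] [611.7  42.9]
1
punch 0.61 [314.0, 212.0] [604.4 -81.5]
rod_knob 0.84 [376.0, 209.0] [601.   41.7]
lever_grip 0.83 [248.0, 223.0] [ 569.9 -206.4]
pad_mid 0.55 [189.0, 88.0] [ 377.1 -315.7]
desk_tray 0.72 [420.0, 201.0] [597.  147.1]
desk_tray 0.64 [502.0, 182.0] [554.  303.5]
out_tray 0.78 [177.0, 194.0] [ 584.  -355.9]
staple_box_mid 0.75 [293.0, 177.0] [ 533.6 -124.5]
staple_box_mid 0.48 [190.0, 89.0] [ 379.7 -307.6]
stapler_mid 0.85 [382.0, 133.0] [455.2  39.3]
memo_mid 0.8 [422.0, 199.0] [585.5 137.4]
memo_mid 0.57 [385.0, 132.0] [453.   44.5]
phone 0.67 [299.0, 77.0] [ 357.5 -114.1]
phone 0.41 [245.0, 221.0] [ 647.2 -217.2]
calculator 0.64 [110.0, 92.0] [ 385.4 -465.7]
2
punch 0.94 [112.0, 216.0] [573.5 -21.2]
rod_knob 0.79 [124.0, 227.0] [596.2  -5.1]
desk_tray 0.88 [328.0, 162.0] [484.4 364.6]
out_tray 0.52 [55.0, 86.0] [ 354.7 -105.7]
staple_box_mid 0.71 [55.0, 197.0] [ 536.8 -111.8]
stapler_mid 0.96 [154.0, 146.0] [452.6  59.9]
memo_mid 0.89 [211.0, 220.0] [589.9 151.3]
phone 0.95 [55.0, 87.0] [ 355.8 -109.9]
phone 0.57 [130.0, 230.0] [623.3 -17.1]
8.3833
```

View pics/w0.png

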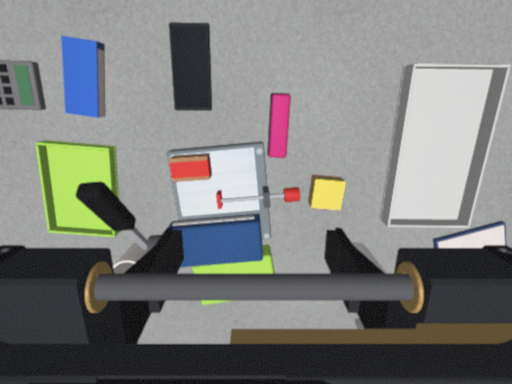

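View pics/w1.png

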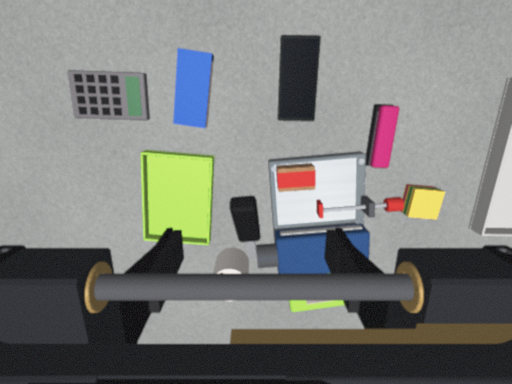

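View pics/w2.png

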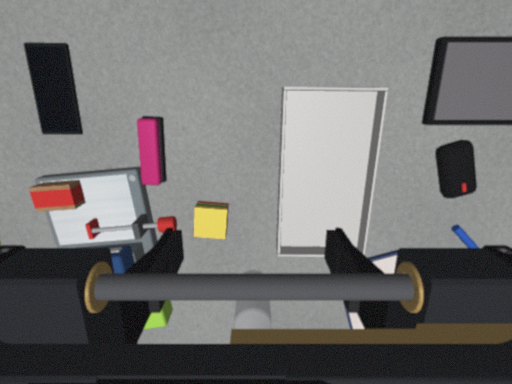

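The staple box sits at (190,166) in w0, the stapler at (280,125), the memo at (327,193) and the knob at (292,195). The desk tray is on the right, with the pad (82,75) and green tray (78,188) on the left. Next I'll measure each thing from straight above using colour segmentation.

```bash
cat >> h.py <<'E'
HSV=dict(box=[((0,120,90),(8,255,255)),((172,120,90),(180,255,255))],stapler=[((145,100,80),(172,255,255))],
 memo=[((22,120,120),(34,255,255))],pad=[((100,120,60),(125,255,255))],out=[((35,120,100),(45,255,255))])
HSV["red"]=HSV["box"]
def seg(im,n,z,k,near=None,rad=90,minA=60):
    """minAreaRect in world of colour blob at height z: centre, (long,short), yaw of the long side"""
    h=cv2.cvtColor(im,cv2.COLOR_BGR2HSV); m=sum(cv2.inRange(h,a,b) for a,b in HSV[n])
    m[250:]=0 
    res=[]
    for c in cv2.findContours(m,cv2.RETR_EXTERNAL,cv2.CHAIN_APPROX_NONE)[0]:
        if cv2.contourArea(c)<minA: continue
        w=np.array([world(p[0],z,None,k)[:2] for p in c],np.float32)
        (cx,cy),(a,b),_=r=cv2.minAreaRect(w); q=cv2.boxPoints(r); e=[q[1]-q[0],q[2]-q[1]]
        e=max(e,key=np.linalg.norm); yaw=np.arctan2(e[1],e[0])%np.pi
        if near is None or np.hypot(cx-near[0],cy-near[1])<rad:
            res.append((np.round([cx,cy],1).tolist(),np.round(sorted([a,b])[::-1],1).tolist(),round(float(np.degrees(yaw)),1),cv2.contourArea(c)))
    return sorted(res,key=lambda r:-r[3])
def nadir(xy,h=250,name=None):
    """camera straight above xy"""
    env.move_to([xy[0]+85,xy[1],h],down(np.pi/2)); env.sleep(.3); k=cal("wrist"); im=env.capture("wrist")
    if name: cv2.imwrite(f"pics/{name}.png",im); np.save(f"pics/{name}.npy",np.hstack([k[0],k[1],k[2][:,None]]))
    return im,k
E
python3 - <<'E'
from h import *
im,k=nadir((490,365),300,"n_tray")
h=im.astype(int)
for ps in [(490,365)]: print("tray", find("desk_tray","wrist"))
im,k=nadir((520,90),300,"n_left"); print(seg(im,"stapler",42,k)[:2],seg(im,"memo",40,k)[:2],seg(im,"red",56,k)[:3])
im,k=nadir((540,-80),300,"n_punch"); print(seg(im,"box",64,k)[:3]); print(seg(im,"red",56,k)[:4])
im,k=nadir((430,-310),300,"n_pad"); print(seg(im,"pad",28,k)[:2]); 
a=cv2.imread("pics/n_punch.png")[0:250,100:420]; b=cv2.imread("pics/n_tray.png")[0:250,100:420]
cv2.imwrite("pics/v5.png",np.vstack([cv2.resize(a,None,fx=2.4,fy=2.4,interpolation=2)]))
cv2.imwrite("pics/v6.png",cv2.resize(b,None,fx=2,fy=2,interpolation=2))
print(env.read_time())
E
```

```text
tray [([255.1, 97.3], 0.69)]
[([465.5, 49.0], [114.1, 32.6], 177.7, 1977.5)] [([595.3, 146.9], [60.2, 59.9], 175.1, 1424.5)] [([538.8, -116.8], [82.1, 31.9], 94.3, 1215.0), ([590.3, 72.5], [29.2, 26.0], 95.9, 304.5), ([602.6, -64.9], [30.1, 14.4], 3.7, 113.0)]
[([538.7, -119.1], [69.3, 31.3], 94.1, 1105.5), ([589.1, 71.1], [31.8, 25.3], 95.7, 341.0), ([601.1, -67.5], [27.6, 5.8], 0.7, 62.5)]
[([538.7, -119.9], [70.5, 31.9], 94.1, 1105.5), ([590.0, 73.9], [32.4, 25.8], 95.7, 341.0), ([602.2, -67.3], [28.1, 6.0], 0.7, 62.5)]
[([379.5, -311.7], [129.1, 59.1], 172.0, 3799.5), ([670.4, -24.7], [209.7, 25.6], 91.0, 865.0)]
13.3917
```

View pics/v5.png

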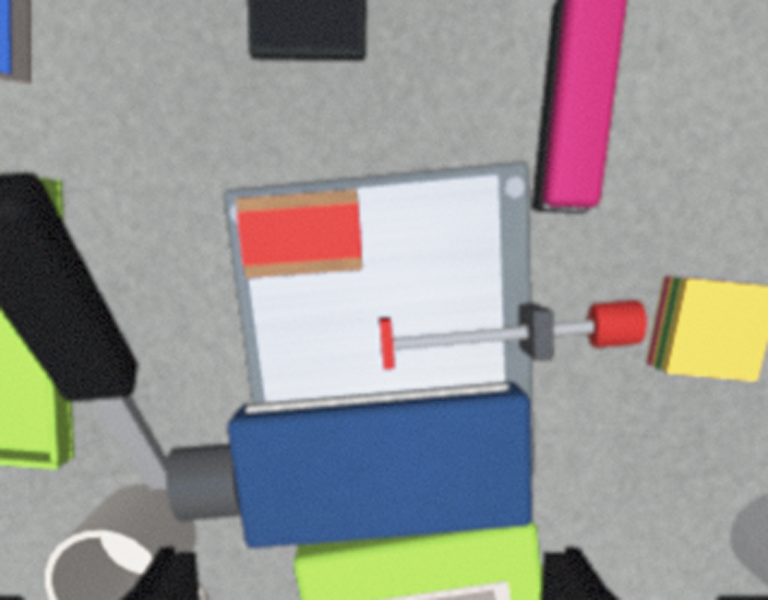

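View pics/v6.png

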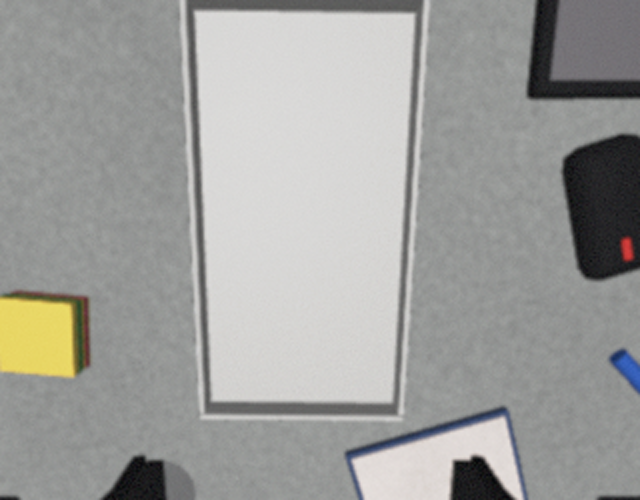

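```bash
python3 - <<'E'
from h import *
from scipy.optimize import least_squares
M=np.load("pics/n_punch.npy"); k=(M[:,:3],M[:,3:6],M[:,6])
f=lambda x,y:(x/2.4+100-.3,y/2.4-.3)
obs=[((-105,-95,30),f(225,190)),((-105,95,30),f(527,163)),((20,-95,117),f(231,420)),((100,-95,117),f(248,546)),((100,75,117),f(531,524)),((20,75,117),f(528,398)),((-5,140,56),f(618,324)),((-5,1,56),f(395,342))]
def w(p,s): c,n=np.cos(p[2]),np.sin(p[2]); return np.array([p[0]+c*s[0]-n*s[1],p[1]+n*s[0]+c*s[1],s[2]])
r=lambda p:np.concatenate([proj(w(p,s),None,k)-o for s,o in obs])
s=least_squares(r,[600,-60,.08],loss="soft_l1"); print(s.x,np.degrees(s.x[2]),"\n",r(s.x).reshape(-1,2).round(1))
for n in [(-5,140,56),(-27,5,44),(-55,-139,196),(-80,-139,112)]: print(n,w(s.x,n).round(1))
# same on w0, w1 check of projected
M=np.load("pics/n_tray.npy"); k=(M[:,:3],M[:,3:6],M[:,6]); g=lambda x,y:(x/2+100-.3,y/2-.3)
for p,z in [((201,418),40),((403,416),40),((182,0),40),((428,0),40),((195,10),5),((416,13),5),((210,404),5),((394,402),5)]: print(world(g(*p),z,None,k).round(1))
E
```

```text
[ 6.07927417e+02 -6.45707820e+01  8.75659321e-02] 5.0171583356702945 
 [[-0.9 -0.8]
 [ 2.6 -1.3]
 [-2.4  0.1]
 [-1.1  2.7]
 [ 2.4  2.4]
 [ 2.9 -1.4]
 [ 0.2  0.3]
 [-1.1  0.8]]
(-5, 140, 56) [590.7  74.5  56. ]
(-27, 5, 44) [580.6 -62.   44. ]
(-55, -139, 196) [ 565.3 -207.8  196. ]
(-80, -139, 112) [ 540.4 -210.   112. ]
[664.2 276.6  40. ]
[662.4 443.8  40. ]
[364.2 280.5  40. ]
[364.1 445.6  40. ]
[360.9 283.1   5. ]
[362.7 443.6   5. ]
[664.4 278.5   5. ]
[662.5 441.2   5. ]
```

```bash
cat >> h.py <<'E'
PP=np.array([607.9,-64.6,0.0876])
def pw(x,y,z):
    c,s=np.cos(PP[2]),np.sin(PP[2]); return np.array([PP[0]+c*x-s*y,PP[1]+s*x+c*y,z])
def pick(xy,yaw,ztip,openmm=87,effort=30,lift=160):
    env.grip(min(1,openmm/87)); env.move_to([*xy,lift],down(yaw)); env.servo_line([*xy,ztip],feed=150)
    env.grip(0,effort); print("width mm",env.read_gripper_width()*87)
    env.servo_line([*xy,lift],feed=150); print("held mm",env.read_gripper_width()*87,env.read_contact_force())
def place(xy,yaw,ztip,openmm,up=160):
    env.move_to([*xy,up],down(yaw)); env.servo_line([*xy,ztip],feed=120); env.grip(min(1,openmm/87)); env.sleep(.2)
    env.servo_line([*xy,up],feed=200)
E
python3 - <<'E'
from h import *
pick((538.7,-119.5),PP[2],48,80)
place((415,361),PP[2],25,65)
im,k=nadir((520,90),300,"n2"); s=seg(im,"stapler",42,k)[:1];m=seg(im,"memo",40,k)[:1];print(s,m,env.read_time())
(c,_,y,_)=s[0]
pick(c,np.radians(y-90),12,60)
place((512,361),np.pi/2,18,55)
im,k=nadir((520,90),300,"n3");m=seg(im,"memo",40,k)[:1];print(m,env.read_time())
(c,_,y,_)=m[0]
y=np.radians((y+45)%90-45)
pick(c,y,12,84)
place((617,361),np.pi/2,18,78)
im,k=nadir((490,365),300,"n4"); cv2.imwrite("pics/v7.png",cv2.resize(im[:250],None,fx=1.5,fy=1.5))
for n in("box","stapler","memo"):print(n,seg(im,n,40,k)[:1])
print(env.read_time())
E
```

```text
width mm 0.6979684633416847
held mm 0.5712105432412913 [-0.85948943 -0.19359952  0.11440158]
[([465.3, 48.6], [114.0, 33.5], 177.9, 2027.5)] [([595.2, 146.9], [60.0, 59.9], 175.0, 1417.5)] 26.1333
width mm 0.10340735490328215
held mm 0.21837914849056417 [-0.32025697 -0.18399797 -0.29603167]
[([595.1, 147.0], [60.0, 59.9], 175.1, 1414.5)] 37.1
width mm 1.0237403966351053
held mm 0.5815268750286313 [-0.35804237 -0.85850817  0.57294191]
box [([594.8, 61.6], [45.5, 27.9], 93.6, 412.0)]
stapler [([465.5, 52.1], [115.2, 40.8], 177.8, 2235.5)]
memo [([595.6, 149.7], [60.5, 60.5], 85.0, 1365.0)]
49.2
```

View pics/v7.png

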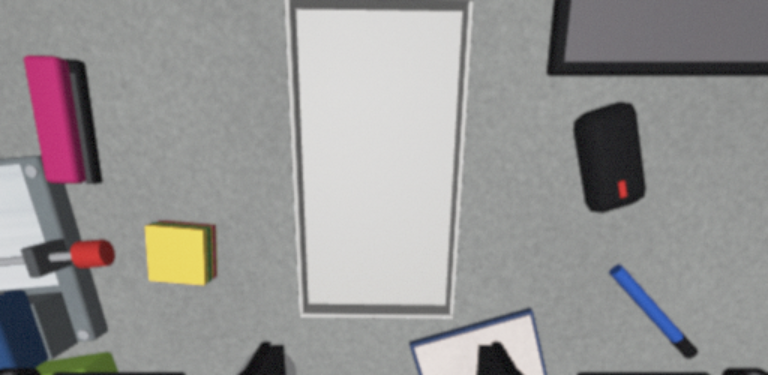

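Nothing was gripped: the stapler, memo and box haven't moved. I'll check the bottom pose on the stapler.

```bash
python3 - <<'E'
from h import *
c=(465.5,49.0); yaw=np.radians(87.8)
env.grip(.7); print("w",env.read_gripper_width())
env.move_to([*c,100],down(yaw)); print(env.read_tcp_pos(),env.read_tool_rot(),down(yaw))
env.servo_line([*c,12],feed=150); print(env.read_tcp_pos(),env.read_contact_force(),env.read_gripper_width(),env.read_time())
a=env.capture("side"); b=env.capture("wrist")
p=proj([*c,12],"side").astype(int); print(p)
cv2.imwrite("pics/v8.png",np.hstack([cv2.resize(a[p[1]-75:p[1]+75,p[0]-75:p[0]+75],(400,400)),cv2.resize(b[100:],(400,300))[:,:].copy() if 0 else cv2.resize(b,(400,400))]))
E
```

```text
w 0.702609513881127
[466.80087651  49.36127162 101.05626763] [5.97397375e-02 3.13886595e+00 2.34649868e-04] [0.06031054 3.1410137  0.        ]
[466.36322714  49.17760162  12.73314997] [-0.2225825  -0.02693675  1.69453482] 0.6998729944959229 52.0167
[266 248]
```

View pics/v8.png

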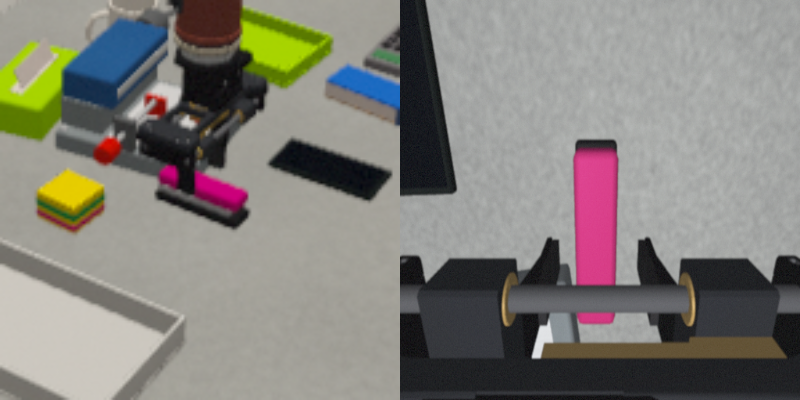

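The fingers straddle the stapler correctly. I'll close now and read the width.

```bash
python3 - <<'E'
from h import *
print(env.grip(0.0,effort=30)); print(env.read_gripper_width(),env.read_time())
env.sleep(.5); print(env.read_gripper_width(),env.read_tcp_pos(),env.read_contact_force())
b=env.capture("wrist");a=env.capture("side");p=proj([465,49,12],"side").astype(int)
cv2.imwrite("pics/v9.png",np.hstack([cv2.resize(a[p[1]-75:p[1]+75,p[0]-75:p[0]+75],(400,400)),cv2.resize(b,(400,400))]))
env.servo_line([465.5,49,100]); print(env.read_gripper_width(),find("stapler_mid","side"))
E
```

```text
False
0.009808530029178872 53.3083
0.002520363253990938 [465.47540576  48.98734259  11.98743523] [ 0.63132501 -0.1985113  -0.02177758]
0.010207540297601663 [([263.6, 246.0], 0.84)]
```

View pics/v9.png

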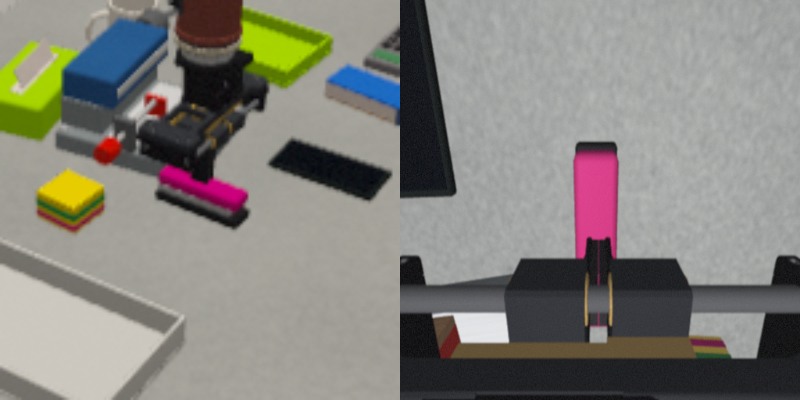

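The shut fingertips appear to stand above the stapler top, at z of about 42, while the TCP reads 12. So the real tips sit roughly 30 mm higher than reported. A touch test on free desk will give the exact offset.

```bash
python3 - <<'E'
from h import *
print("grasp_offset",env.grasp_offset)
env.move_to([470,170,60],down(np.pi/2)); env.sleep(.3); f0=np.array(env.read_contact_force()); print(f0)
env.servo_line([470,170,8],feed=100); env.sleep(.2); print(env.read_tcp_pos(),env.read_contact_force())
a=env.capture("side");b=env.capture("scene")
p=proj([470,170,8],"side");q=proj([470,170,8],"scene");print(p,q, proj([470,170,38],"side"),proj([470,170,38],"scene"))
cr=lambda i,p:cv2.resize(i[int(p[1])-40:int(p[1])+40,int(p[0])-40:int(p[0])+40],(400,400),interpolation=cv2.INTER_CUBIC)
cv2.imwrite("pics/v10.png",np.hstack([cr(a,p),cr(b,q)]))
z=6
while z>-45:
    env.servo_line([470,170,z],feed=60); f=np.array(env.read_contact_force())-f0
    if f[2]>5: break
    z-=2
print("stop",z,f,env.read_tcp_pos(),env.read_time())
env.servo_line([470,170,80])
E
```

```text
grasp_offset -18.700000000000003
[-0.46557528  0.12159966  0.10668031]
[470.79679952 170.19025269   8.86343321] [ 0.2933198  -0.04543407  0.31152075]
[246.32130466 267.79542683] [335.62266085 224.19570151] [246.48687844 260.22869444] [336.57593917 220.42130569]
stop -34 [-0.75253499 -0.49070992  5.48962477] [470.43994238 170.09288874 -33.4202622 ] 61.7833
```

View pics/v10.png

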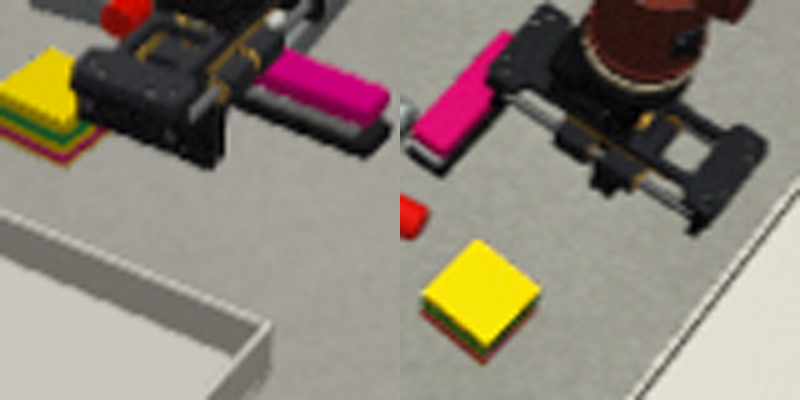

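```bash
python3 - <<'E'
from h import *
for c,o in (("side",(246.3-40,267.8-40)),("scene",(335.6-40,224.2-40))):
    for zt in (41,78,111,140):
        print(c,zt,[((proj([470+dx,170+dy,zt],c)-np.array([int(o[0]+.5),int(o[1])]))*5).round().astype(int).tolist() for dx,dy in ((-37,95),(37,95),(-37,-95),(37,-95),(0,0))])
print(env.read_gripper_width())
E
```

```text
side 41 [[173, 265], [69, 223], [326, 106], [229, 71], [203, 162]]
side 78 [[173, 215], [69, 174], [329, 60], [230, 25], [204, 115]]
side 111 [[174, 170], [68, 129], [331, 17], [232, -17], [205, 71]]
side 140 [[175, 129], [68, 89], [333, -21], [233, -55], [205, 32]]
scene 41 [[341, 216], [285, 288], [125, 77], [68, 145], [203, 180]]
scene 78 [[349, 192], [293, 266], [130, 52], [72, 121], [209, 156]]
scene 111 [[357, 170], [300, 245], [134, 29], [75, 98], [215, 134]]
scene 140 [[365, 150], [307, 226], [138, 8], [78, 78], [220, 114]]
0.008567524062350472
```

The body's lower edge matches true tip + 70 mm, so the gripper geometry is fine. Only the reported TCP z is about 33 mm too low. I'll command z − 33 from here and redo the clearing, checking each grip.

```bash
cat >> h.py <<'E'
ZO=-33
def P(x,y,z): return [float(x),float(y),float(z)+ZO]
def width(): return env.read_gripper_width()*87
def pick(xy,yaw,ztip,openmm=87,effort=30,lift=150,expect=0):
    env.grip(min(1,openmm/87)); env.move_to(P(*xy,lift),down(yaw)); env.servo_line(P(*xy,ztip),feed=200)
    env.grip(0,effort); env.servo_line(P(*xy,lift),feed=200); w=width(); print("held mm",w)
    assert abs(w-expect)<6
def place(xy,yaw,ztip,openmm,up=140):
    env.move_to(P(*xy,up),down(yaw)); env.servo_line(P(*xy,ztip),feed=200); env.grip(min(1,openmm/87))
    env.servo_line(P(*xy,up),feed=250)
E
python3 - <<'E'
from h import *
im,k=nadir((520,90),300);c,_,y,_=seg(im,"stapler",42,k)[0]; print(c,y)
pick(c,np.radians(y-90),12,65,expect=36)
place((512,361),np.pi/2,19,55)
im,k=nadir((520,90),300);print(seg(im,"memo",40,k)[:1],env.read_time())
c,_,y,_=seg(im,"memo",40,k)[0]
pick(c,np.radians((y+45)%90-45),12,84,expect=60)
place((617,361),np.pi/2,19,78)
print(env.read_time())
E
```

```text
[452.6, 81.2] 177.9
held mm 33.85460970599287
[([595.1, 147.0], [60.0, 59.8], 85.1, 1417.0)] 73.425
held mm 60.0236066197754
81.275
```

```bash
python3 - <<'E'
from h import *
pick((538.7,-119.5),PP[2],49,75,expect=45)
place((415,361),PP[2],25,65)
im,k=nadir((490,365),300); cv2.imwrite("pics/v11.png",im[:250])
for n in("box","stapler","memo"):print(n,seg(im,n,43,k)[:1])
im,k=nadir((560,20),200,"n5");print(seg(im,"red",56,k)[:3])
print(env.read_time())
E
```

```text
held mm 44.56276975928229
box [([415.9, 361.3], [67.9, 31.0], 94.4, 1146.5)]
stapler [([513.5, 362.2], [111.9, 31.8], 0.1, 1596.0)]
memo [([614.8, 361.3], [59.3, 57.6], 0.1, 1231.0)]
[([590.3, 73.6], [31.3, 26.0], 94.9, 581.0), ([603.0, -65.7], [29.2, 12.6], 4.8, 192.5)]
92.6667
```

View pics/v11.png

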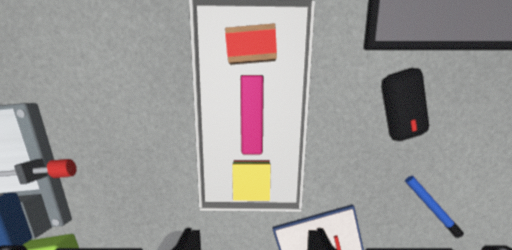

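All three things lie in the white tray: box at (250,44), stapler at (252,114) and memo at (252,180). Next is the rod.

```bash
python3 - <<'E'
from h import *
c=np.array([590.3,73.6]); u=np.array([-np.sin(PP[2]),np.cos(PP[2])])
env.grip(.6); env.move_to(P(*c,130),down(PP[2])); env.servo_line(P(*c,38),feed=150); env.grip(0,40); print(width())
d=c+u*40
env.servo_line(P(*d,38),feed=60); print(env.read_contact_force()); env.grip(.6); env.servo_line(P(*d,130),feed=250)
im,k=nadir((540,20),200,"n6");r=seg(im,"red",56,k)[:3];print(r,(np.array(r[0][0])-c)@u)
im,k=nadir((430,-310),250,"n7");print(seg(im,"pad",28,k)[:1]);print(seg(im,"out",30,k)[:1],env.read_time())
E
```

```text
26.64842284458148
[0.36863595 0.62578573 5.73581267]
[([586.6, 113.2], [33.1, 26.1], 94.8, 578.5), ([598.8, -26.9], [30.4, 9.3], 3.6, 158.0)] 39.77186231253604
[([379.4, -311.7], [129.4, 59.2], 172.0, 4837.0)]
[([578.6, -354.3], [165.9, 137.0], 175.6, 8851.5)] 101.5417
```

The rod is at the middle click: the knob moved 39.8 mm. The pad hasn't moved. Next I'll pick the pad and insert it.

```bash
cat >> h.py <<'E'
YJ=PP[2]+np.pi/2
def PU(x,y,z): return P(*pw(x,y,z))
def pf(f0): # contact force in punch axes
    f=np.array(env.read_contact_force())-f0; c,s=np.cos(PP[2]),np.sin(PP[2]); return np.array([c*f[0]+s*f[1],-s*f[0]+c*f[1],f[2]])
E
python3 - <<'E'
from h import *
a=np.radians(172.0); g=np.array([379.4,-311.7])+23*np.array([np.cos(a),np.sin(a)])
pick(g,a-np.pi/2,10,80,effort=55,lift=75,expect=60)
env.move_to(P(395,-75,75),down(YJ))
env.servo_line(PU(-112,0,75)); env.servo_line(PU(-112,0,43),feed=100)
env.sleep(.3); f0=np.array(env.read_contact_force()); print(f0,env.read_time())
im=env.capture("wrist");im2=env.capture("side");p=proj(pw(-40,0,50),"side").astype(int)
cv2.imwrite("pics/v12.png",np.hstack([cv2.resize(im,(520,390)),cv2.resize(im2[p[1]-60:p[1]+60,p[0]-43:p[0]+43],(280,390))]))
E
```

```text
held mm 59.74291305065718
[-0.49887747  0.23994379 -2.0795616 ] 107.3417
```

View pics/v12.png

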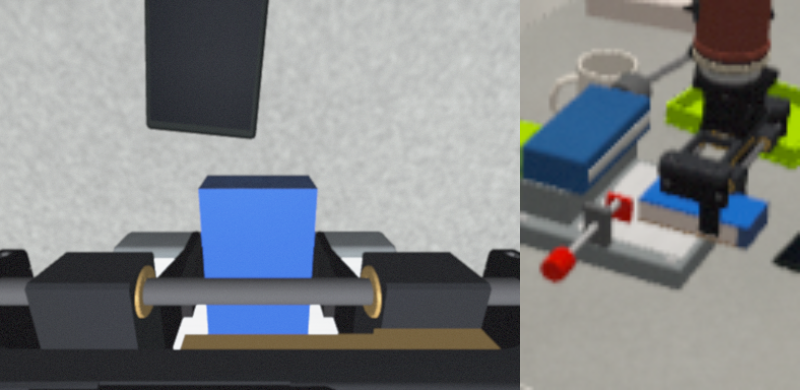

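The pad is held straight over the bed, with its far end just short of the guide, which shows at (620,207). Now I'll slide it in.

```bash
python3 - <<'E'
from h import *
f0=np.array([0,0,-0.3])
env.servo_line(PU(-112,0,41),feed=60); print(pf(f0))
env.servo_line(PU(-58,0,41),feed=80); print("at -58",pf(f0))
x=-58
while x<-40:
    x+=1; env.servo_line(PU(x,0,41),feed=40); f=pf(f0)
    if f[0]<-6: break
print("wall",x,f)
x-=1.0; env.servo_line(PU(x,0,41),feed=40)
y=0
while y<12:
    y+=.7; env.servo_line(PU(x,y,41),feed=40); f=pf(f0)
    if f[1]<-4: break
print("guide",y,f,env.read_time())
im2=env.capture("side");p=proj(pw(-40,0,50),"side").astype(int)
im,=[env.capture("wrist")]
cv2.imwrite("pics/v13.png",np.hstack([cv2.resize(im,(400,300)),cv2.resize(im2[p[1]-45:p[1]+45,p[0]-60:p[0]+60],(400,300),interpolation=2)]))
E
```

```text
[ 0.4706002  -0.52436332 -0.76656361]
at -58 [ 1.28066681 -0.94726178 -0.32357137]
wall -49 [-7.03089223  0.48301726  8.87973187]
guide 0.7 [-2.60928301 -4.13696092  3.22954703] 111.2667
```

View pics/v13.png

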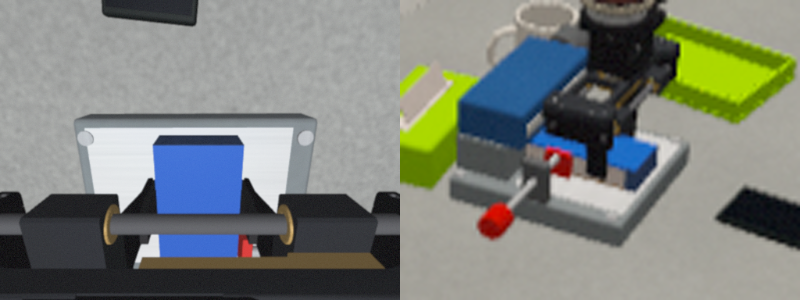

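```bash
python3 - <<'E'
from h import *
f0=np.array([0,0,-0.3])
env.sleep(.3); print(pf(f0))
env.servo_line(PU(-52,.7,41),feed=40); env.sleep(.2); print(pf(f0))
y=.7
while y<7:
    y+=.5; env.servo_line(PU(-52,y,41),feed=30); env.sleep(.1); f=pf(f0); print(round(y,1),f.round(1))
    if f[1]<-6: break
env.servo_line(PU(-52,y-.3,41),feed=30)
x=-52
while x<-45:
    x+=.7; env.servo_line(PU(x,y-.3,41),feed=30);env.sleep(.1); f=pf(f0)
    if f[0]<-6: break
print("wall",x,f)
env.sleep(.2); print(pf(f0))
env.grip(78/87); env.sleep(.2); print(pf(f0))
env.servo_line(PU(x,y-.3,140),feed=200)
im,k=nadir((545,-60),200,"n8");print(seg(im,"pad",58,k)[:2],seg(im,"red",56,k)[:3])
w=seg(im,"red",56,k)[0][0];print(env.read_time())
cv2.imwrite("pics/v14.png",cv2.resize(im[:250,100:420],None,fx=2,fy=2,interpolation=2))
E
```

```text
[-1.66811628 -4.52802273  2.60431591]
[2.56427702 0.84253312 1.599547  ]
1.2 [2.5 1.  2.1]
1.7 [ 1.4 -1.9  1.5]
2.2 [ 0.3 -3.3  3.4]
2.7 [-1.6 -4.4  4.4]
3.2 [-1.6 -3.6  4.1]
3.7 [-1.7 -5.6  4.1]
4.2 [-0.8 -5.9  3. ]
4.7 [-0.7 -8.2  3.4]
wall -50.599999999999994 [-6.38383488 -6.38559605  8.12226711]
[-6.86975856 -6.42925449  8.90992019]
[-0.30953512  0.16879967 -0.12862043]
[([683.5, -74.4], [200.1, 97.4], 94.1, 9551.5), ([572.9, -64.1], [119.1, 58.9], 5.0, 5599.5)] [([586.4, 113.6], [38.9, 26.1], 95.3, 647.5), ([598.6, -27.5], [30.4, 6.6], 5.3, 120.0)]
118.4583
```

View pics/v14.png

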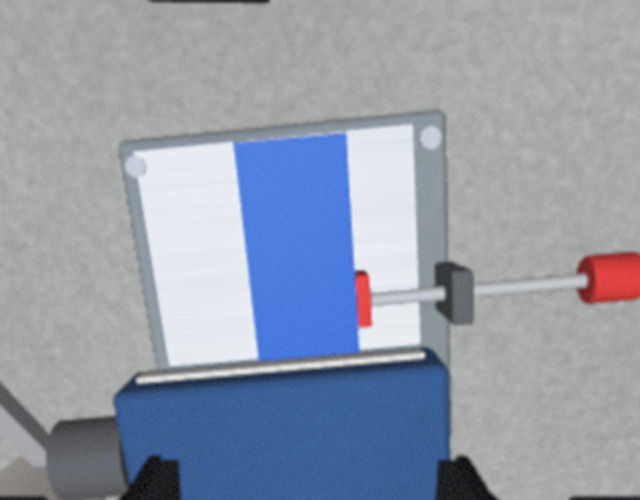

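The pad is aligned at 5.0° with its left side against the red guide, and the knob hasn't moved. I'll nudge it from the front and the right to make sure it's fully home.

```bash
python3 - <<'E'
from h import *
env.grip(0); env.move_to(PU(-135,4,110),down(PP[2])); env.servo_line(PU(-135,4,40),feed=200); env.sleep(.2); f0=np.array(env.read_contact_force())
x=-122; env.servo_line(PU(x,4,40),feed=100)
while x<-90:
    x+=1; env.servo_line(PU(x,4,40),feed=40); f=pf(f0)
    if f[0]<-9: break
print("front",x,f.round(1)); env.servo_line(PU(x-20,4,40)); env.servo_line(PU(x-20,4,80))
env.servo_line(PU(-85,-58,80),feed=200); env.servo_line(PU(-85,-58,40),feed=200); env.sleep(.2); f0=np.array(env.read_contact_force())
y=-50; env.servo_line(PU(-85,y,40),feed=80)
while y<-20:
    y+=.7; env.servo_line(PU(-85,y,40),feed=30); f=pf(f0)
    if f[1]<-3: break
print("side",y,f.round(1)); env.servo_line(PU(-85,y-15,40)); env.servo_line(PU(-85,y-15,130),feed=250)
im,k=nadir((545,-60),200,"n9");print(seg(im,"pad",58,k)[1:2],seg(im,"red",56,k)[:3])
print(env.read_time())
E
```

```text
front -98 [-13.9  -0.7   9.7]
side -36.699999999999946 [-2.7 -4.  -0.4]
[([574.2, -63.6], [116.8, 58.8], 4.7, 5441.5)] [([586.4, 113.6], [39.0, 26.3], 95.2, 649.5), ([598.9, -27.1], [30.1, 6.9], 1.9, 123.5)]
137.1667
```

```bash
python3 - <<'E'
from h import *
env.move_to(PU(-80,-139,268),down(PP[2])); env.sleep(.2); f0=np.array(env.read_contact_force())
env.servo_line(PU(-80,-139,122),feed=120); print(pf(f0).round(1))
z=122
while z>104:
    z-=2; env.servo_line(PU(-80,-139,z),feed=50); f=pf(f0)
    if f[2]>28: break
env.sleep(.2); print(z,pf(f0).round(1),env.read_tcp_pos()); im2=env.capture("side")
env.servo_line(PU(-80,-139,268),feed=120); env.sleep(.2)
im3=env.capture("side"); p=proj(pw(-40,-60,80),"side").astype(int)
cv2.imwrite("pics/v15.png",np.hstack([cv2.resize(i[p[1]-60:p[1]+60,p[0]-60:p[0]+60],(400,400),interpolation=2) for i in (im2,im3)]))
print(env.read_time())
E
```

```text
[-4.5  1.7  6.3]
106 [-17.2   8.9  35.4] [ 539.41106119 -210.36890436   77.31244413]
143.8333
```

View pics/v15.png

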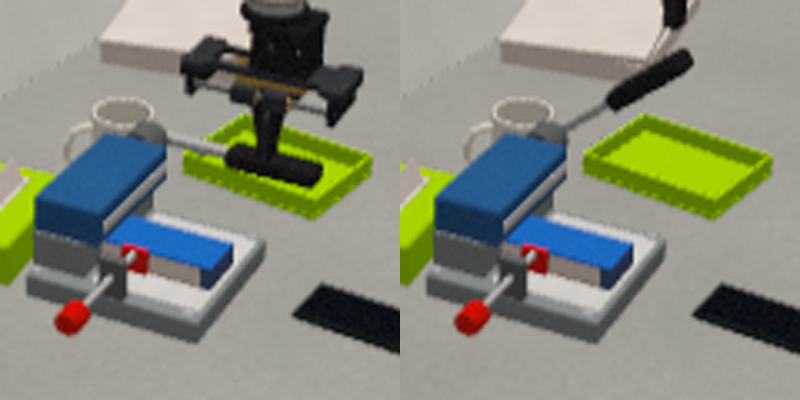

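The lever went level under the fingers (35 N at the stop) and is back up. Now I'll take the pad out and put it in the green tray.

```bash
python3 - <<'E'
from h import *
import pickle
k=pickle.load(open("k.pkl","rb"))[1]
q=np.array([world(p,30,None,k)[:2] for p in((142,152),(214,155),(210,244),(142,241))]); T=q.mean(0); e=(q[3]+q[2]-q[0]-q[1]); ty=np.arctan2(e[1],e[0]); print(T,np.degrees(ty),np.linalg.norm(e)/2)
env.move_to(PU(-50,4.5,140),down(YJ)); env.grip(80/87); env.servo_line(PU(-50,4.5,41),feed=200)
env.grip(0,55); print(width())
env.servo_line(PU(-125,2.5,41.5),feed=120); env.servo_line(PU(-125,2.5,75),feed=150)
env.move_to(P(395,-75,75),down(YJ)); print("held",width())
env.move_to(P(395,-345,75),down(YJ))
g=T-23*np.array([np.cos(ty),np.sin(ty)])
env.move_to(P(*g,75),down(ty+np.pi/2)); env.servo_line(P(*g,16.5),feed=120); env.sleep(.1); print(env.read_contact_force())
env.grip(76/87); env.servo_line(P(*g,130),feed=200)
im,k=nadir((T[0]-10,T[1]),250,"n10"); print(seg(im,"pad",33,k)[:1],seg(im,"out",30,k)[:1],env.read_time())
env.move_to(P(480,30,330),down(np.pi/2)); env.sleep(.2)
im0=env.capture("wrist"); kk=cal("wrist"); print(seg(im0,"red",56,kk)[:2])
im2=env.capture("side"); p=proj(pw(-40,-100,40),"side").astype(int)
cv2.imwrite("pics/v16.png",np.hstack([cv2.resize(im[:250,90:430],(408,300)),cv2.resize(im2[p[1]-80:p[1]+70,p[0]-100:p[0]+100],(400,300),interpolation=2)][:2])[:, :800])
print(env.read_time())
E
```

```text
[ 592.3377123  -353.64832451] -5.584482277245996 191.75114596286915
59.55727344240652
held 59.27046701773119
[-1.02943757  0.03800011  0.6027883 ]
[([690.2, -52.5], [155.8, 102.8], 94.8, 5803.0)] [([593.7, -356.5], [187.4, 137.9], 175.4, 14655.0)] 154.1833
[([414.3, 339.2], [85.5, 30.9], 93.1, 1201.0), ([586.7, 113.5], [30.3, 27.9], 95.7, 266.0)]
156.0667
```

I've used up my picture allowance, so I'll check numerically.

```bash
python3 - <<'E'
from h import *
M=np.load("pics/n10.npy"); k=(M[:,:3],M[:,3:6],M[:,6]); im=cv2.imread("pics/n10.png")
print(seg(im,"pad",33,k))
for c in("side","scene"):
    env.capture(c)
    for n,z in(("pad_mid",33),("memo_mid",45),("stapler_mid",47),("staple_box_mid",39),("rod_knob",56),("lever_grip",196)): print(c,n,[(np.round(l).tolist(),q,world(l,z,c)[:2].round().tolist()) for l,q in find(n,c)[:2]])
    print(c,proj(pw(-55,-139,196),c).round())
im=env.capture("side"); p=proj([592,-354,33],"side").astype(int); print(p,im[p[1]-8:p[1]+9:4,p[0]-12:p[0]+13:6].tolist())
E
```

```text
[([690.2, -52.5], [155.8, 102.8], 94.8, 5803.0), ([590.4, -353.7], [128.4, 58.3], 173.8, 4248.0)]
side pad_mid [([289.0, 186.0], 0.66, [588.0, -357.0])]
side memo_mid [([168.0, 278.0], 0.56, [616.0, 377.0])]
side stapler_mid [([197.0, 293.0], 0.73, [503.0, 386.0]), ([285.0, 192.0], 0.71, [567.0, -282.0])]
side staple_box_mid [([225.0, 305.0], 0.96, [413.0, 377.0])]
side rod_knob [([233.0, 229.0], 0.48, [588.0, 64.0])]
side lever_grip [([275.0, 165.0], 0.5, [576.0, -198.0])]
side [279. 165.]
scene pad_mid [([206.0, 176.0], 0.95, [617.0, -342.0])]
scene memo_mid [([359.0, 281.0], 0.77, [620.0, 362.0]), ([237.0, 254.0], 0.43, [798.0, -31.0])]
scene stapler_mid [([372.0, 260.0], 0.72, [529.0, 358.0])]
scene staple_box_mid [([389.0, 242.0], 0.6, [426.0, 366.0])]
scene rod_knob [([303.0, 228.0], 0.5, [580.0, 95.0])]
scene lever_grip [([236.0, 166.0], 0.56, [586.0, -200.0])]
scene [239. 161.]
[287 185] [[[0, 117, 87], [0, 118, 87], [71, 155, 131], [148, 155, 157], [147, 156, 158]], [[167, 97, 31], [187, 102, 28], [130, 109, 63], [0, 117, 88], [70, 156, 131]], [[155, 88, 44], [186, 101, 26], [187, 102, 23], [186, 100, 20], [93, 111, 69]], [[106, 113, 123], [107, 114, 125], [165, 86, 25], [187, 102, 27], [187, 100, 27]], [[0, 117, 86], [34, 151, 121], [108, 116, 125], [107, 109, 115], [68, 46, 34]]]
```

```bash
python3 -c "
from cell import env
print(env.read_contact_force()); env.close_job(); print(env.read_time())"
```

```text
[-0.0193571   0.15698844  1.14590865]
the job is handed in; nothing more can be done
the job is handed in; nothing more can be done
```

The job is done and handed in at about 156 s of the 210 s allowed. The staple box, stapler and memo block are in the white tray (there was no eraser). The rod is out at its middle click, and the pad was punched and now lies in the green tray.

**Last checks:**
- **Cleared things:** a wrist picture showed all three lying in the tray, and the networks still found them there at the end.
- **Rod:** the knob moved 39.8 mm when pulled. It was still within about 0.3 mm of that place after the pad came out.
- **Pad in the punch:** it was pushed against the back wall and the guide, then nudged again from the front and the right. It ended straight with the punch (4.7° against 5.0°) and touching the guide to within about 1 mm.
- **Lever:** it was pushed down to its stop with 35 N on the fingers, and a picture showed the arm level. After release the picture showed it back up.
- **Pad in the green tray:** it measures 128 x 58 mm, centred at (590, -354) against the tray's (594, -356). That fits the pad lying flat.

**What went wrong or disagreed:**
- **First clearing pass:** it closed on air because the real fingertips sit about 33 mm higher than the reported tool position. A touch on the desk gave the offset, and the pass was redone with it. It cost about 40 s.
- **Stapler:** it was knocked about 3 cm aside during the run. I found it again before picking it up.
- **Final view:** the viewer's 16-picture limit came before the last look, so the pad's place in the green tray and the final state are checked by numbers only. The scene camera's network put the pad about 27 mm off, while the side camera and the colour measurement agree on the tray's centre.

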